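Lay out the watchmaker's mat

ROBOT

A 7-joint arm with a two-finger parallel gripper is mounted at the origin on the work surface. World frame = base frame: x ahead of the robot, y to its left, z up, the work surface at z = 0. Lengths are in m, angles in rad, forces in N, time in s.
With the tool pointing down it reaches from about 0.425 to 0.825 m from the base axis. Payload 3.6 kg.
Tool frame: the origin (TCP) lies midway between the tips of the shut fingers; the grasp point (between the pads) lies 19 mm behind it; z points along the fingers, y is the line along which they close (so a half turn about z gives the same grasp; the last joint's range is limited). The gripper opens to 93 mm and grips with 3 to 60 N. Pads are 15 mm wide; open, the fingers measure 128 mm over their backs; the gripper's body (75 mm by 188 mm) begins 65 mm behind the grasp point.
Start: joints at [1.226, 0.615, -0.013, 1.423, 0.008, 1.103, -0.04], TCP at [0.203, -0.617, 0.219] pointing down, gripper open.
Joint ranges: [-3.12, 3.12], [-0.3, 2.06], [-1.34, 1.32], [0.26, 2.42], [-1.36, 4.5], [0.01, 1.98], [-2.84, 2.84]. Speed limits (rad/s): [2.79, 2.79, 3.14, 3.14, 3.14, 3.14, 3.14].

INTERFACE

Orientations are given as [roll, pitch, yaw] about the fixed x, y, z axes, in that order (R = Rz(yaw) Ry(pitch) Rx(roll)).
In Python, from rig import manip, read_camera, camera_info gives the robot as it stands. The module is installed in compiled form; this text tells all that it offers.
- The arm moves only by the tool send_rows, never from a script. Its argument "motion" is a list of rows, each a list of 7 numbers: the shift along the tool's x, y, z in units of 25 mm (1.0 is 25 mm), then the turn, a rotation vector about the tool's x, y, z in units of 5 degrees (1.0 is 5 degrees), then the closure, from 0 (fully open) to 1 (shut). In form: [[dx, dy, dz, ax, ay, az, claw], ...]. A call has exactly 10 rows; each row shifts and turns the commanded pose from where the row before left it, along the tool's axes as they then stand; what a row does not reach is not made up. A row lasts 1/12 s, in which the tool goes at most 41.7 mm and 7.16 degrees, less where a joint would pass 70% of its speed; a pose out of reach is approached as far as the arm can. A call is refused whole if a number of a shift passes 1 or a number of a turn 1, either way. A call with a gripper value outside its range is refused whole. The fingers move at their own pace and stop on an object; "squeeze" is the grip in N (left out, the last holds). Time passes only in rows, so rows that do not move let the fingers close, or fill a call up. It gives the time, the measured TCP pose, the force, the opening and the grip force at its end, in the units of the state.
- manip.get_state(): the state, without advancing time (a new reading comes with each control period).
- read_camera(name): name is "scene" or "top" or "wrist"; returns the picture (480x640x3 uint8, red, green, blue); there is no depth.
- camera_info(name): a dict with "camera_matrix" (3x3 intrinsics, pixels), "rvec" (rotation vector, rad) and "tvec" (3), from world to camera coordinates, as OpenCV has them; the wrist camera has in their place "T_tool_cam" (4x4, takes a point from camera to tool coordinates, whose origin is the TCP and whose axes are the flange's). Camera axes: x right, y down, z forward; pixel columns grow to the right and rows downward; lengths in m; the calibration is good to about 2 mm. A picture is of the moment at which its call begins: read the wrist's pose just before it. camera_info takes no time and is no camera call.
- manip.job_done(): hands the job in; it is judged then, once.
The state is a dict: "t": time; "joint_pos": joint angles; "joint_velocities": joint speeds; "joint_efforts": joint torques, N m; "tool_pos": TCP position; "eef_rot": TCP orientation; "contact_force": force on the tool from outside, world axes, zero at the start; "wrist_torque": the same for the moment, N m; "grip_width": finger opening in m; "grasp_force": force on a finger pad.
Only numpy, scipy, OpenCV 4.12 (cv2) and the standard library are available. Lean on these libraries where they do the work, as an engineer would, in place of code of your own. Each camera call takes 0.05 s, during which the arm holds its last target. There are 200 camera calls.

TASK

Lay out the watchmaker's dark mat for the next job: put the movement cushion (the low white puck with a black pad) in the middle of the mat, the watch movement on the centre of the cushion, dial up, and the glass dome over the two, centred on the cushion with its rim down on the mat. Stand the loupe to the left of the dome, midway between the dome and the mat's left edge, and the oil block to its right, midway between the dome and the mat's right edge and with its long side along that edge, both level with the middle of the mat (left and right as seen from the robot, along the mat). Set everything down upright and drop nothing, and leave the amber jar in the tray, the screwdriver stand and the parts box where they are.

Things in the scene. Friction and masses are not known exactly. Their poses are not given: they have to be found in the camera images.
- mat: Thin dark grey rubber work mat, fixed to the bench: 220 mm (its x, away from the robot) by 300 mm (its y, towards the robot's left), 2 mm thick. Origin at the centre of its underside on the bench; z up. Empty at the start. It lies left or right of the robot's centre line, turned by up to 8 degrees; its left edge is 150 mm from the centre along its +y, its right edge 150 mm along its -y.
- tray: Shallow grey plastic tray, fixed to the bench: 240 mm (x) by 360 mm (y), floor 3 mm thick, with a rim 8 mm high (from the bench) and 4 mm thick. Origin at the centre of its underside on the bench. At the start it holds the five things to lay out and the amber jar, standing in two rows of three, about 110 mm apart, in any order.
- cushion: Movement cushion: low round white plastic puck, 54 mm diameter, with a flat black rubber pad (50 mm diameter) on top; 20 mm high overall, 14 mm of it white. Origin at the centre of its underside, z up. About 70 g.
- movement: Bare watch movement: flat brass disc of 37 mm diameter, 7 mm thick, with a white dial on its upper face and a small steel winding crown on a stem at its edge, standing out 7 mm along its +x (crown 5.6 mm diameter, 3.5 mm above the underside). Lies dial up. Origin at the centre of its underside, z up. About 30 g; pinch it across y, clear of the crown.
- dome: Clear glass dust dome, open below: 84 mm outer and 78 mm inner diameter at the rim, wall 3 mm, straight-sided up to about 25 mm, then rounded to its top at 48 mm (45 mm inside). On its top a round steel knob to lift it by: 18 mm diameter from 51 to 69 mm above the rim, on a neck 12 mm wide. Stands rim down. Origin at the centre of the rim's plane, z up. About 120 g.
- loupe: Watchmaker's eye loupe: small black round eyepiece, 30 mm high, standing on its wider end: foot 34 mm diameter and 4 mm high, tapering (up to 8 mm) to a straight body of 28 mm diameter, with a lens in its top. Origin at the centre of its underside, z up. About 30 g.
- oil_block: Oil block: bar of bare aluminium 72 mm long (its x), 26 mm wide (its y) and 16 mm high, with three round black lidded oil cups (19.6 mm diameter) in a row on top, 24 mm high overall. Origin at the centre of its underside, z up. About 90 g.
- jar: Bystander in the tray, to be left alone: closed amber glass jar, 48 mm diameter, 41 mm high, with a steel lid and small knob. Loose, 120 g. Origin at the centre of its underside.
- screwdrivers: Bystander beyond the mat or tray: round grey screwdriver stand, 76 mm diameter at its foot, with seven small screwdrivers standing in it, 123 mm high overall. Loose, 600 g. Origin at the centre of its underside.
- parts_box: Bystander beyond the mat or tray: open pale-green translucent plastic parts box with eight compartments, 120 mm (x) by 190 mm (y), 24 mm high. Loose, 350 g. Origin at the centre of its underside.
Mind the look-alikes: they are no part of the job. Of the things that look like the cushion, take the one that is farthest to the robot's right at the start.

How it is judged:
By the outcome, as a careful person would: the job done as asked, in the order asked, and still so for the second after the job is handed in, with the robot touching nothing.
It also fails if it takes over 120 s, if anything falls off the work surface, if the arm or the gripper's body presses on something with over 40 N, if the wrist force passes 120 N, or if a joint passes its speed limit or range.

## Working session

There is one attempt and no reset: what is moved stays moved. The work goes in short steps, Python scripts to look and compute and a tool call to move; the robot and the scene stay as the last step left them, time stands still between calls to the robot, and variables do not carry over. Pictures are saved under pics/ and viewed, at most 14 in all, crops included, and the job is handed in when it is done.

Besides the shell and the picture viewer there is one more tool, called after "Request:" as name(argument=value, ...) on one line, values as JSON. send_rows: Moves the arm, as the interface text tells. Its arguments: {"type":"object","properties":{"motion":{"type":"array","items":{"type":"array","items":{"type":"number"}}},"squeeze":{"type":"number"}},"required":["motion"]}

```bash
mkdir -p pics
cat > h.py <<'E'
import numpy as np, cv2
from rig import manip, read_camera, camera_info
def grab(n,f):
    im=read_camera(n); cv2.imwrite('pics/'+f,im[:,:,::-1]); return im
def ray(n,uv,z):
    c=camera_info(n);K=np.array(c['camera_matrix'],float)
    R=cv2.Rodrigues(np.array(c['rvec'],float))[0];t=np.array(c['tvec'],float).ravel()
    o=-R.T@t;d=R.T@np.linalg.inv(K)@np.array([uv[0],uv[1],1.])
    return o+d*(z-o[2])/d[2]
def proj(n,P):
    c=camera_info(n)
    return cv2.projectPoints(np.array(P,float).reshape(-1,3),np.array(c['rvec'],float),np.array(c['tvec'],float),np.array(c['camera_matrix'],float),None)[0].reshape(-1,2)
E
python3 - <<'E'
from h import *
grab('top','top0.png');grab('scene','scene0.png')
print(manip.get_state())
for n in('top','scene','wrist'):print(camera_info(n))
E
```

```text
{'t': 0.1, 'joint_pos': array([ 1.22650021,  0.61581578, -0.01263539,  1.42474309,  0.00813177,
        1.10341963, -0.04039739]), 'joint_velocities': array([-1.68488878e-03, -2.57614387e-03, -7.56317761e-06, -3.53676690e-03,
        3.85445172e-04,  1.14751681e-03,  6.17779708e-04]), 'joint_efforts': array([ 9.50167632e-04, -4.60042691e+01,  2.09956029e-01, -1.66243547e+01,
       -6.11921609e-02,  1.70143956e-02,  1.04065782e-04]), 'tool_pos': array([ 0.2028938 , -0.61676121,  0.21759988]), 'eef_rot': array([-3.13925796e+00,  4.70180776e-05,  3.17894061e-01]), 'contact_force': array([-0.54002718, -0.09204255,  0.10682951]), 'wrist_torque': array([ 0.01639329, -0.01725486,  0.04838172]), 'grasp_force': 0.0, 'grip_width': 0.09309151230453333}
{'camera_matrix': array([[510.02126934,   0.        , 322.01156951],
       [  0.        , 510.02126934, 245.82805077],
       [  0.        ,   0.        ,   1.        ]]), 'rvec': array([ 2.21069371, -2.15209279,  0.06363944]), 'tvec': array([0.08231507, 0.62537103, 1.17246933])}
{'camera_matrix': array([[468.03176333,   0.        , 330.11147962],
       [  0.        , 468.03176333, 242.50732005],
       [  0.        ,   0.        ,   1.        ]]), 'rvec': array([ 0.99936925,  2.40488606, -1.05654864]), 'tvec': array([ 0.38579333, -0.29935514,  1.34080255])}
{'camera_matrix': array([[351.23122527,   0.        , 324.39886235],
       [  0.        , 351.23122527, 242.35548136],
       [  0.        ,   0.        ,   1.        ]]), 'T_tool_cam': array([[ 1.31041138e-03, -9.60177216e-01, -2.79388612e-01,
         7.71788455e-02],
       [ 9.99999059e-01,  1.14447118e-03,  7.57063756e-04,
        -2.05871276e-04],
       [-4.07163154e-04, -2.79389341e-01,  9.60177812e-01,
        -1.65751245e-01],
       [ 0.00000000e+00,  0.00000000e+00,  0.00000000e+00,
         1.00000000e+00]])}
```

View pics/top0.png

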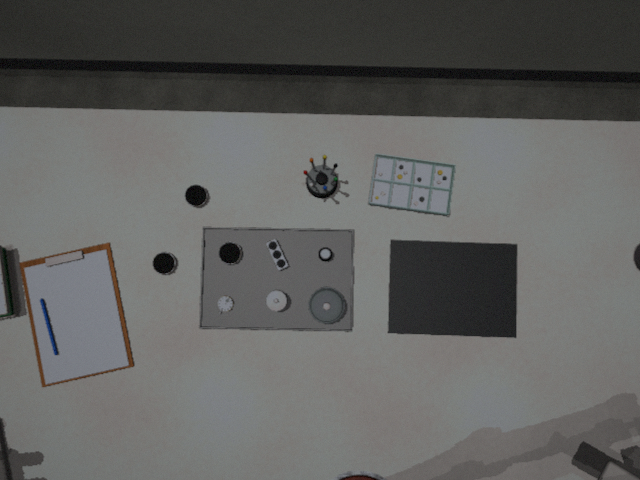

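View pics/scene0.png

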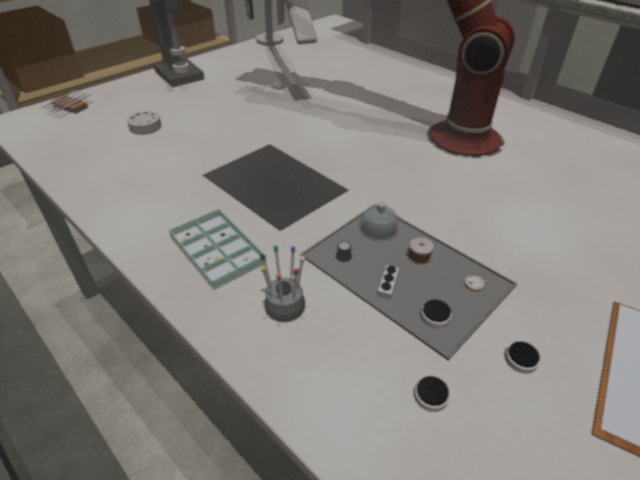

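The top view has x up and y left. The tray (200-353, 228-330) holds the cushion (230,253), oil block (277,254), loupe (326,254), movement (225,303), jar (277,300) and dome (327,306). The mat spans (388-517, 240-337). The look-alike discs at (197,195) and (165,263) lie further left than the cushion, so the one in the tray is the right one.

Run:
```python
from h import *
im=cv2.imread('pics/top0.png')
cv2.imwrite('pics/topc.png',cv2.resize(im[222:337,195:358],None,fx=4.9,fy=4.9,interpolation=cv2.INTER_CUBIC))
# mat by threshold
g=cv2.cvtColor(im,cv2.COLOR_BGR2GRAY)
m=((g<75)*255).astype(np.uint8); m[:225]=0;m[350:]=0;m[:,:370]=0;m[:,540:]=0
c=max(cv2.findContours(m,0,1)[0],key=cv2.contourArea)
P=np.array([ray('top',p,.002)[:2] for p in c[:,0,:].astype(float)],np.float32)
print('mat',cv2.minAreaRect(P), cv2.boxPoints(cv2.minAreaRect(P)))
for k,uv,z in [('cushion',(230,253),.023),('oil',(277,254),.027),('loupe',(326,254),.033),('mov',(225,303),.01),('jar',(277,300),.04),('dome',(327,306),.07),('sd',(322,180),.05),('box',(411,185),.02),('lk1',(197,195),.02),('lk2',(165,263),.02)]:print(k,ray('top',uv,z).round(3))
for uv in [(203,228),(354,229),(353,330),(200,328)]:print('tray',ray('top',uv,.008).round(3))
```

```text
mat ((0.5324816107749939, -0.21142852306365967), (0.29976657032966614, 0.21939469873905182), 89.57463073730469) [[ 0.42167455 -0.3604933 ]
 [ 0.64106315 -0.36212206]
 [ 0.6432887  -0.06236374]
 [ 0.42390007 -0.06073499]]
cushion [0.6   0.314 0.023]
oil [0.601 0.203 0.027]
loupe [0.603 0.089 0.033]
mov [0.483 0.324 0.01 ]
jar [0.495 0.199 0.04 ]
dome [0.486 0.084 0.07 ]
sd [0.773 0.103 0.05 ]
box [ 0.773 -0.107  0.02 ]
lk1 [0.736 0.398 0.02 ]
lk2 [0.573 0.466 0.02 ]
tray [0.659 0.384 0.008]
tray [0.666 0.024 0.008]
tray [0.428 0.021 0.008]
tray [0.423 0.38  0.008]
```

View pics/topc.png

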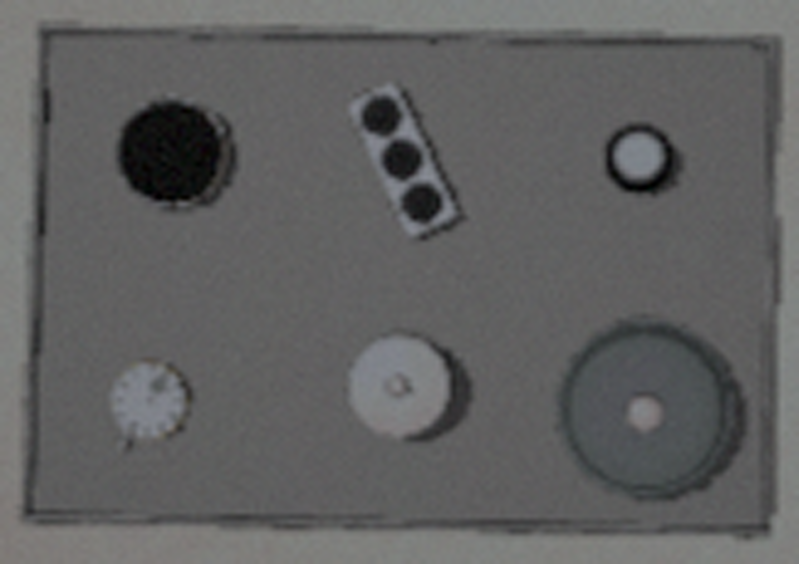

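The crop shows the cushion at (172,152), oil block at about 25° yaw, loupe (640,156), jar (400,385), and dome knob (645,413). The movement is at (150,400), with its crown pointing to about 150° in the world frame. The mat measures 0.300 x 0.219 as it should, centre (0.5325, -0.211), yaw -0.4°. I'll go above the cushion first, with yaw 0.

Request:
send_rows(motion=[[0,0,0,0,0,1,0.2],[0,0,0,0,0,1,0.2],[0,0,0,0,0,1,0.2],[0,0,0,0,0,0.64,0.2],[1,0,0,0,0,0,0.2],[1,0,0,0,0,0,0.2],[1,0,0,0,0,0,0.2],[1,0,0,0,0,0,0.2],[1,0,0,0,0,0,0.2],[1,0,0,0,0,0,0.2]], squeeze=15)

```text
t: 0.93
tool_pos: [0.3542, -0.6169, 0.2179]
eef_rot: [-3.14, 0.001, 0.0]
contact_force: [0.6, -0.1, 0.3]
grip_width: 0.0744
grasp_force: 0.0
```

Request:
send_rows(motion=[[0.9,-1,0,0,0,0,0.2],[0.9,-1,0,0,0,0,0.2],[0.9,-1,0,0,0,0,0.2],[0.9,-1,0,0,0,0,0.2],[0.9,-1,0,0,0,0,0.2],[0.9,-1,0,0,0,0,0.2],[0.9,-1,0,0,0,0,0.2],[0.9,-1,0,0,0,0,0.2],[0.9,-1,0,0,0,0,0.2],[0.9,-1,0,0,0,0,0.2]])

```text
t: 1.77
tool_pos: [0.5787, -0.3657, 0.2181]
eef_rot: [-3.141, 0.001, 0.0]
contact_force: [0.8, -0.7, -0.4]
grip_width: 0.074
grasp_force: 0.0
```

Request:
send_rows(motion=[[0,-1,0,0,0,0,0.2],[0,-1,0,0,0,0,0.2],[0,-1,0,0,0,0,0.2],[0,-1,0,0,0,0,0.2],[0,-1,0,0,0,0,0.2],[0,-1,0,0,0,0,0.2],[0,-1,0,0,0,0,0.2],[0,-1,0,0,0,0,0.2],[0,-1,0,0,0,0,0.2],[0,-1,0,0,0,0,0.2]])

```text
t: 2.6
tool_pos: [0.5775, -0.116, 0.2182]
eef_rot: [-3.141, 0.001, 0.0]
contact_force: [-0.5, 0.8, -0.4]
grip_width: 0.0746
grasp_force: 0.0
```

Request:
send_rows(motion=[[0.05,-1,0,0,0,0,0.2],[0.05,-1,0,0,0,0,0.2],[0.05,-1,0,0,0,0,0.2],[0.05,-1,0,0,0,0,0.2],[0.05,-1,0,0,0,0,0.2],[0.05,-1,0,0,0,0,0.2],[0.05,-1,0,0,0,0,0.2],[0.05,-1,0,0,0,0,0.2],[0.05,-1,0,0,0,0,0.2],[0.05,-1,0,0,0,0,0.2]])

```text
t: 3.43
tool_pos: [0.59, 0.1338, 0.2182]
eef_rot: [3.141, 0.001, 0.0]
contact_force: [0.8, -0.4, 0.2]
grip_width: 0.0742
grasp_force: 0.0
```

Request:
send_rows(motion=[[0.05,-1,0,0,0,0,0.2],[0.05,-1,0,0,0,0,0.2],[0.05,-1,0,0,0,0,0.2],[0.05,-1,0,0,0,0,0.2],[0.05,-1,0,0,0,0,0.2],[0.05,-1,0,0,0,0,0.2],[0.05,-1,0,0,0,0,0.2],[0.05,-0.2,0,0,0,0,0.2],[0,0,0,0,0,0,0.2],[0,0,0,0,0,0,0.2]])

```text
t: 4.27
tool_pos: [0.6006, 0.3108, 0.2181]
eef_rot: [3.139, 0.001, -0.001]
contact_force: [-0.6, -0.1, 1.0]
grip_width: 0.0741
grasp_force: 0.0
```

```bash
cat >> h.py <<'E'
from scipy.spatial.transform import Rotation as Ro
def wcam(s):
    T=np.eye(4);T[:3,:3]=Ro.from_euler('xyz',s['eef_rot']).as_matrix();T[:3,3]=s['tool_pos']
    return T@np.array(camera_info('wrist')['T_tool_cam'])
def wray(s,uv,z):
    T=wcam(s);K=camera_info('wrist')['camera_matrix']
    d=T[:3,:3]@np.linalg.inv(K)@np.array([uv[0],uv[1],1.]);return T[:3,3]+d*(z-T[2,3])/d[2]
def wproj(s,P):
    T=np.linalg.inv(wcam(s));K=camera_info('wrist')['camera_matrix']
    p=K@(T[:3,:3]@np.array(P,float)+T[:3,3]);return p[:2]/p[2]
E
python3 - <<'E'
from h import *
s=manip.get_state();print(s['tool_pos'],s['eef_rot'],s['joint_pos'])
im=grab('wrist','w1.png')
for P in [(.6,.314,.023),(.483,.324,.01),(.601,.203,.027)]:print(P,wproj(s,P))
E
```

```text
[0.6006147  0.31081348 0.21812938] [ 3.13921707e+00  5.73403017e-04 -8.75883867e-04] [-0.53542406  0.66025767  0.04620121  1.33696084 -0.02909812  1.14669243
 -2.05857268]
(0.6, 0.314, 0.023) [320.70800406 217.34104685]
(0.483, 0.324, 0.01) [312.54276971 312.42314363]
(0.601, 0.203, 0.027) [427.67541977 217.19720349]
```

View pics/w1.png

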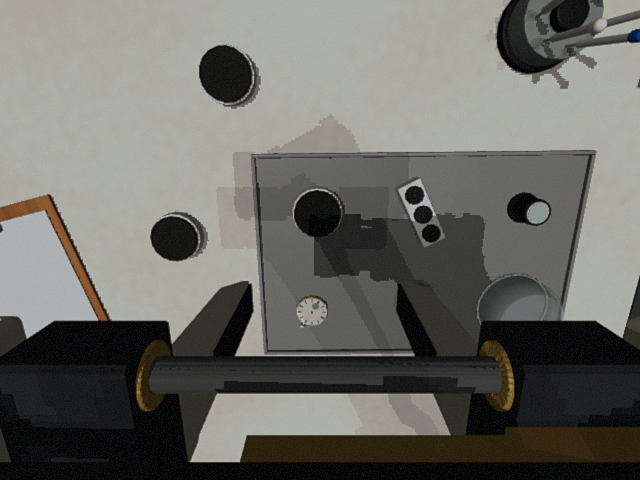

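The wrist view shows the cushion pad near (318,213), the oil cups (415,195)-(432,234), the movement dial (312,311) with its crown down-left, the loupe (525,208) and the dome (517,305). I'll refine these by blob fits.

Run:
```python
from h import *
s=manip.get_state();im=cv2.imread('pics/w1.png').astype(int)
g=im.max(2)
def blobs(m,box,n=1):
    u0,v0,u1,v1=box;k=np.zeros(m.shape,np.uint8);k[v0:v1,u0:u1]=m[v0:v1,u0:u1]
    nn,l,st,c=cv2.connectedComponentsWithStats(k)
    return [(c[i],st[i,2:]) for i in sorted(range(1,nn),key=lambda i:-st[i,4])[:n]]
def show(nm,b,z):
    for c,st in b: print(nm,c.round(1),st,wray(s,c,z).round(4))
print('bg',g[280,450],g[240,290],g[212,318])
show('pad',blobs(g<25,(280,175,355,250)),.023)
show('cups',blobs(g<30,(393,172,450,252),3),.027)
show('dial',blobs(g>135,(285,285,345,335)),.010)
k=im[285:340,285:345]; print(g[311,312],g[326,302])
for u,v in [(255,156),(593,152)]: print('tray corner',wray(s,(u,v),.008).round(4))
show('loupe lens',blobs((g>140),(500,190,560,230)),.033)
```

```text
bg 62 100 13
pad [317.2 213.8] [  45   46 1556] [0.6042 0.3166 0.023 ]
cups [430.8 232.9] [ 18  17 233] [0.5844 0.1972 0.027 ]
cups [413.9 194.8] [ 17  17 207] [0.6245 0.2178 0.027 ]
cups [422.7 214.5] [ 18  17 202] [0.6041 0.2072 0.027 ]
dial [311.  311.9] [ 30  27 527] [0.4841 0.325  0.01  ]
111 167
tray corner [0.6624 0.3812 0.008 ]
tray corner [0.666  0.0296 0.008 ]
loupe lens [537.9 212.5] [ 22  20 329] [0.6072 0.0918 0.033 ]
```

Request:
send_rows(motion=[[0.07,-0.11,1,0,0,0,0.2],[0.07,-0.12,1,0,0,0,0.2],[0,0,1,0,0,0,0.2],[0,0,1,0,0,0,0.2],[0,0,1,0,0,0,0.2],[0,0,1,0,0,0,0.2],[0,0,0.8,0,0,0,0.2],[0,0,0.5,0,0,0,0.2],[0,0,0,0,0,0,0.2],[0,0,0,0,0,0,0.2]])

```text
t: 5.15
tool_pos: [0.6045, 0.3169, 0.0364]
eef_rot: [3.141, -0.0, -0.002]
contact_force: [0.2, 0.1, 0.7]
grip_width: 0.0743
grasp_force: 0.0
```

Run:
```python
from h import *
s=manip.get_state();print(s['tool_pos'],s['eef_rot'])
im=grab('wrist','w2.png')
print(wproj(s,(.604,.3165,.023)))
```

```text
[0.60454013 0.31692934 0.03641762] [ 3.14071060e+00 -1.14387684e-04 -1.55162444e-03]
[324.85148119 286.87965447]
```

View pics/w2.png

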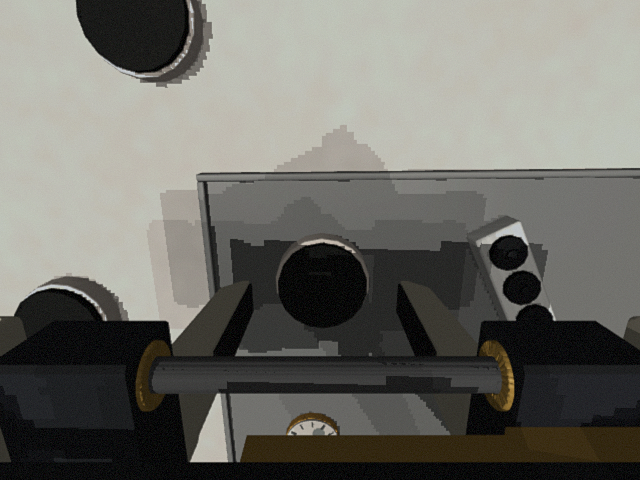

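The pad centre is at (323,283), about 1-2 mm beyond my estimate in x. I'll descend and grip.

Request:
send_rows(motion=[[0.07,0,0.55,0,0,0,0.2],[0,0,0.5,0,0,0,0.2],[0,0,0,0,0,0,0.5],[0,0,0,0,0,0,0.5],[0,0,0,0,0,0,0.5],[0,0,0,0,0,0,0.5],[0,0,0,0,0,0,0.5],[0,0,0,0,0,0,0.5],[0,0,0,0,0,0,0.5],[0,0,0,0,0,0,0.5]])

```text
t: 6.03
tool_pos: [0.6058, 0.3186, 0.0102]
eef_rot: [-3.141, -0.0, 0.0]
contact_force: [0.5, -0.6, -0.6]
grip_width: 0.053
grasp_force: 15.0
```

Request:
send_rows(motion=[[0,0,-0.3,0,0,0,0.5],[0,0,-0.6,0,0,0,0.5],[0,0,-1,0,0,0,0.5],[0,0,-1,0,0,0,0.5],[0,0,-1,0,0,0,0.5],[0,0,-1,0,0,0,0.5],[0,0,-1,0,0,0,0.5],[0,0,-0.5,0,0,0,0.5],[0,0,0,0,0,0,0.5],[0,0,0,0,0,0,0.5]])

```text
t: 6.87
tool_pos: [0.6058, 0.3185, 0.1709]
eef_rot: [-3.141, -0.001, 0.0]
contact_force: [-0.5, -0.4, -1.2]
grip_width: 0.053
grasp_force: 15.0
```

Request:
send_rows(motion=[[-0.1,0.5,0,0,0,0,0.5],[-0.1,1,0,0,0,0,0.5],[-0.1,1,0,0,0,0,0.5],[-0.1,1,0,0,0,0,0.5],[-0.1,1,0,0,0,0,0.5],[-0.1,1,0,0,0,0,0.5],[-0.1,1,0,0,0,0,0.5],[-0.1,1,0,0,0,0,0.5],[-0.1,1,0,0,0,0,0.5],[-0.1,1,0,0,0,0,0.5]])

```text
t: 7.7
tool_pos: [0.5791, 0.0795, 0.1681]
eef_rot: [3.141, 0.004, 0.0]
contact_force: [0.0, 0.1, -0.9]
grip_width: 0.0529
grasp_force: 15.0
```

Request:
send_rows(motion=[[-0.18,1,0,0,0,0,0.5],[-0.18,1,0,0,0,0,0.5],[-0.18,1,0,0,0,0,0.5],[-0.18,1,0,0,0,0,0.5],[-0.18,1,0,0,0,0,0.5],[-0.18,1,0,0,0,0,0.5],[-0.18,1,0,0,0,0,0.5],[-0.18,1,0,0,0,0,0.5],[-0.18,1,0,0,0,0,0.5],[-0.18,1,0,0,0,0,0.5]])

```text
t: 8.53
tool_pos: [0.5341, -0.1699, 0.1682]
eef_rot: [-3.14, 0.004, 0.0]
contact_force: [0.9, 0.6, -1.2]
grip_width: 0.0529
grasp_force: 15.0
```

Request:
send_rows(motion=[[0,0.9,0,0,0,0,0.5],[0,0.6,0,0,0,0,0.5],[0,0.1,0,0,0,0,0.5],[0,0,0,0,0,0,0.5],[0,0,0,0,0,0,0.5],[0,0,0,0,0,0,0.5],[0,0,0,0,0,0,0.5],[0,0,0,0,0,0,0.5],[0,0,0,0,0,0,0.5],[0,0,0,0,0,0,0.5]])

```text
t: 9.37
tool_pos: [0.5359, -0.2086, 0.17]
eef_rot: [-3.141, -0.0, 0.001]
contact_force: [-0.2, 0.1, -0.6]
grip_width: 0.0532
grasp_force: 15.0
```

Run:
```python
from h import *
s=manip.get_state();print(s['tool_pos'],s['eef_rot'])
im=grab('wrist','w3.png')
```

```text
[ 0.53592539 -0.20860548  0.17001728] [-3.14146660e+00 -1.27965411e-04  1.00755226e-03]
```

View pics/w3.png

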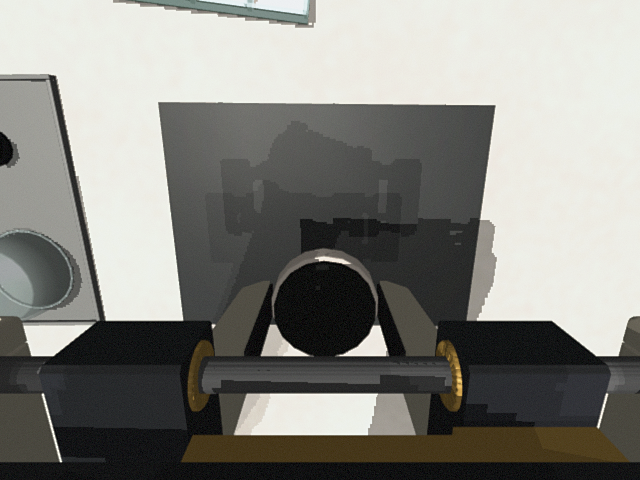

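The mat's far corners are at (160,103) and (495,107), with its side edges running down to (183,322) and (468,322). The held cushion's pad is at (325,308).

Run:
```python
from h import *
s=manip.get_state();g=cv2.imread('pics/w3.png').max(2).astype(int)
def sub(line,th=150):
    i=np.where((line[:-1]<th)!=(line[1:]<th))[0]
    i=i[0];return i+(line[i]-th)/(line[i]-line[i+1])
far=[];L=[];R=[]
for u in range(175,485,6):
    v=80+sub(g[80:125,u]);far.append(wray(s,(u,v),.002)[:2])
for v in range(120,310,6):
    L.append(wray(s,(150+sub(g[v,150:200]),v),.002)[:2])
    if v<215: a=g[v,465:510]; R.append(wray(s,(465+sub(a),v),.002)[:2])
for n,e in(('far',far),('L',L),('R',R)):
    e=np.array(e,np.float32);l=cv2.fitLine(e,cv2.DIST_HUBER,0,.01,.01).ravel();print(n,l,np.degrees(np.arctan2(l[1],l[0])),e[0],e[-1])
print('held pad',wray(s,(325,308),s['tool_pos'][2]+.0128))
```

```text
far [ 0.00617663  0.9999809   0.64447415 -0.18804365] 89.646095 [ 0.6454205  -0.07631504] [ 0.64358914 -0.34787816]
L [ 0.9999766  -0.00684243  0.5554875  -0.0604305 ] -0.39204532 [ 0.63017607 -0.06083255] [ 0.44645384 -0.05959555]
R [ 0.99995935 -0.00901628  0.59066457 -0.35987446] -0.5166019 [ 0.63077766 -0.36030394] [ 0.54874593 -0.3594821 ]
held pad [ 0.53575382 -0.20921887  0.18279153]
```

Request:
send_rows(motion=[[-0.06,0.05,0.5,0,0,0,0.5],[0,0,1,0,0,0,0.5],[0,0,1,0,0,0,0.5],[0,0,1,0,0,0,0.5],[0,0,1,0,0,0,0.5],[0,0,0.8,0,0,0,0.5],[0,0,0.4,0,0,0,0.5],[0,0,0.3,0,0,0,0.5],[0,0,0.2,0,0,0,0.5],[0,0,0.0,0,0,0,0.5]])

```text
t: 10.25
tool_pos: [0.5344, -0.2104, 0.0147]
eef_rot: [-3.141, 0.0, 0.0]
contact_force: [-0.0, -0.5, -0.4]
grip_width: 0.053
grasp_force: 15.0
```

Request:
send_rows(motion=[[0,0,0.1,0,0,0,0.5],[0,0,0.1,0,0,0,0.5],[0,0,0.03,0,0,0,0.5],[0,0,0,0,0,0,0.5],[0,0,0,0,0,0,0.4],[0,0,0,0,0,0,0.36],[0,0,0,0,0,0,0.32],[0,0,0,0,0,0,0.25],[0,0,0,0,0,0,0.2],[0,0,0,0,0,0,0.2]])

```text
t: 11.08
tool_pos: [0.5343, -0.2103, 0.0092]
eef_rot: [-3.142, -0.0, 0.0]
contact_force: [-0.1, -0.3, 0.7]
grip_width: 0.0741
grasp_force: 0.0
```

Request:
send_rows(motion=[[0,0,-0.3,0,0,0,0.2],[0,0,-0.7,0,0,0,0.2],[0,0,-1,0,0,0,0.2],[0,0,-1,0,0,0,0.2],[0,0,-1,0,0,0,0.2],[0,0,-1,0,0,0,0.2],[0,0,-0.6,0,0,0,0.2],[0,0,0,0,0,0,0.2],[0,0,0,0,0,0,0.2],[0,0,0,0,0,0,0.2]])

```text
t: 11.92
tool_pos: [0.5334, -0.21, 0.1482]
eef_rot: [-3.141, 0.002, 0.0]
contact_force: [0.2, 0.1, -0.5]
grip_width: 0.0744
grasp_force: 0.0
```

Run:
```python
from h import *
s=manip.get_state();print(s['tool_pos'],s['eef_rot'])
im=grab('wrist','w4.png');g=im.max(2)
cv2.imwrite('pics/w4c.png',im[60:360,150:510,::-1])
```

```text
[ 0.53337639 -0.20999388  0.1482228 ] [-3.14076182e+00  2.03123217e-03  2.26727235e-04]
```

View pics/w4c.png

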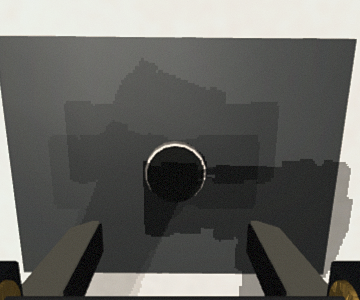

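The cushion stands at (326,232) with the mat visible all round, near edge at v≈332. I'll check the centring by number and work out the movement target.

Run:
```python
from h import *
s=manip.get_state();g=cv2.imread('pics/w4.png').max(2).astype(int)
m=((g>110)*255).astype(np.uint8);k=np.zeros_like(m);k[185:285,285:375]=m[185:285,285:375]
k2=np.argwhere(k)[:,::-1].astype(float)
k2=k2[np.hypot(*(k2-[326,232]).T)<36]
P=np.array([wray(s,p,.016)[:2] for p in k2]) # rim ring
A=np.c_[2*P,np.ones(len(P))];x=np.linalg.lstsq(A,(P**2).sum(1),rcond=None)[0];print('ring',x[:2],np.sqrt(x[2]+x[0]**2+x[1]**2),len(P))
for u in (270,290,310,360,380):
    f=np.where(g[70:130,u]<150)[0][0]+70; n=[v for v in range(300,345) if g[v,u]>150][:1]
    print(u,f,n,wray(s,(u,f),.002)[:2].round(4),[wray(s,(u,q),.002)[:2].round(4) for q in n])
print('pad',wray(s,(326,232),.022))
```

```text
ring [ 0.53223146 -0.21038219] 0.02547531989326932 294
270 97 [333] [ 0.644 -0.165] [array([ 0.4247, -0.1557])]
290 97 [333] [ 0.644  -0.1814] [array([ 0.4248, -0.1757])]
310 97 [333] [ 0.6441 -0.1979] [array([ 0.4248, -0.1957])]
360 98 [334] [ 0.6434 -0.2391] [array([ 0.4238, -0.2457])]
380 98 [334] [ 0.6434 -0.2556] [array([ 0.4238, -0.2657])]
pad [ 0.53442173 -0.21133098  0.022     ]
```

Request:
send_rows(motion=[[-0.1,-0.5,0,0,0,0,0.42],[-0.1,-1,0,0,0,0,0.42],[-0.1,-1,0,0,0,0,0.42],[-0.1,-1,0,0,0,0,0.42],[-0.1,-1,0,0,0,0,0.42],[-0.1,-1,0,0,0,0,0.42],[-0.1,-1,0,0,0,0,0.42],[-0.1,-1,0,0,0,0,0.42],[-0.1,-1,0,0,0,0,0.42],[-0.1,-1,0,0,0,0,0.42]])

```text
t: 12.8
tool_pos: [0.5077, 0.0293, 0.1482]
eef_rot: [-3.141, 0.003, 0.001]
contact_force: [0.3, 0.2, -0.8]
grip_width: 0.0539
grasp_force: 0.0
```

Request:
send_rows(motion=[[-0.1,-1,0,0,0,0,0.42],[-0.1,-1,0,0,0,0,0.42],[-0.1,-1,0,0,0,0,0.42],[-0.1,-1,0,0,0,0,0.42],[-0.1,-1,0,0,0,0,0.42],[-0.1,-1,0,0,0,0,0.42],[-0.1,-1,0,0,0,0,0.42],[-0.1,-1,0,0,0,0,0.42],[-0.1,-1,0,0,0,0,0.42],[0,-1,0,0,0,0,0.42]])

```text
t: 13.63
tool_pos: [0.4843, 0.2789, 0.148]
eef_rot: [3.141, 0.003, 0.002]
contact_force: [1.1, 0.8, -0.3]
grip_width: 0.0537
grasp_force: 0.0
```

Request:
send_rows(motion=[[0,-1,0,0,0,0,0.42],[0,-0.9,0,0,0,0,0.42],[0,-0.1,0.5,0,0,0,0.42],[0,0,1,0,0,1,0.42],[0,0,1,0,0,1,0.42],[0,0,0.8,0,0,1,0.42],[0,0,0.3,0,0,0,0.42],[0,0,0,0,0,0,0.42],[0,0,0,0,0,0,0.42],[0,0,0,0,0,0,0.42]])

```text
t: 14.47
tool_pos: [0.4873, 0.3278, 0.0602]
eef_rot: [-3.14, -0.001, -0.26]
contact_force: [0.5, 0.0, 1.1]
grip_width: 0.054
grasp_force: 0.0
```

Run:
```python
from h import *
s=manip.get_state();print(s['tool_pos'],s['eef_rot'],s['joint_pos'][6])
im=grab('wrist','w5.png')
print(wproj(s,(.4855,.3265,.010)))
cv2.imwrite('pics/w5c.png',im[120:360,200:520,::-1])
```

```text
[0.48725359 0.32778705 0.06024058] [-3.13981472e+00 -1.12806471e-03 -2.60173691e-01] -2.3579783545121344
[326.61569113 265.57580864]
```

View pics/w5c.png

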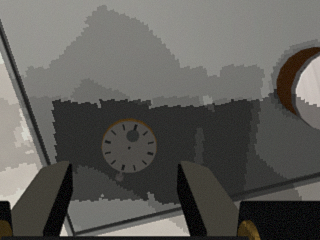

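The dial centre is at (330,267), and the crown points toward the robot at (320,297), clear of the fingers.

Run:
```python
from h import *
s=manip.get_state();p=wray(s,(330,267),.010);R=Ro.from_euler('xyz',s['eef_rot']).as_matrix()
print(p,(R.T@(p-s['tool_pos']))/.025)
```

```text
[0.48415195 0.32462976 0.01      ] [-0.10030926  0.16018354  2.0204774 ]
```

Request:
send_rows(motion=[[-0.1,0.16,0.6,0,0,0,0.42],[0,0,0.6,0,0,0,0.42],[0,0,0.5,0,0,0,0.42],[0,0,0.3,0,0,0,0.42],[0,0,0.16,0,0,0,0.42],[0,0,0,0,0,0,0.42],[0,0,0,0,0,0,0.42],[0,0,0,0,0,0,0.42],[0,0,0,0,0,0,0.55],[0,0,0,0,0,0,0.7]], squeeze=10)

```text
t: 15.35
tool_pos: [0.4836, 0.3242, 0.0058]
eef_rot: [-3.141, -0.001, -0.262]
contact_force: [0.5, -0.3, 0.1]
grip_width: 0.0448
grasp_force: 0.0
```

Request:
send_rows(motion=[[0,0,0,0,0,0,0.7],[0,0,0,0,0,0,0.7],[0,0,0,0,0,0,0.7],[0,0,0,0,0,0,0.7],[0,0,0,0,0,0,0.7],[0,0,0,0,0,0,0.7],[0,0,-0.1,0,0,0,0.7],[0,0,-0.2,0,0,0,0.7],[0,0,-0.3,0,0,0,0.7],[0,0,-0.4,0,0,0,0.7]])

```text
t: 16.18
tool_pos: [0.4827, 0.3234, 0.0303]
eef_rot: [3.14, 0.001, -0.262]
contact_force: [0.8, -0.2, 0.8]
grip_width: 0.0362
grasp_force: 10.0
```

Request:
send_rows(motion=[[0,0,-0.7,0,0,-1,0.7],[0,0,-1,0,0,-1,0.7],[0,0,-1,0,0,-1,0.7],[0.1,0.5,-0.9,0,0,0,0.7],[0.1,0.9,-0.4,0,0,0,0.7],[0.1,1,0,0,0,0,0.7],[0.1,1,0,0,0,0,0.7],[0.1,1,0,0,0,0,0.7],[0.1,1,0,0,0,0,0.7],[0.1,1,0,0,0,0,0.7]])

```text
t: 17.02
tool_pos: [0.5009, 0.1626, 0.1312]
eef_rot: [-3.141, -0.001, 0.0]
contact_force: [0.2, 0.2, -0.4]
grip_width: 0.0364
grasp_force: 10.0
```

Request:
send_rows(motion=[[0.1,1,0,0,0,0,0.7],[0.1,1,0,0,0,0,0.7],[0.1,1,0,0,0,0,0.7],[0.1,1,0,0,0,0,0.7],[0.1,1,0,0,0,0,0.7],[0.1,1,0,0,0,0,0.7],[0.1,1,0,0,0,0,0.7],[0.1,1,0,0,0,0,0.7],[0.1,1,0,0,0,0,0.7],[0.1,1,0,0,0,0,0.7]])

```text
t: 17.85
tool_pos: [0.5258, -0.0875, 0.1312]
eef_rot: [3.141, -0.001, -0.0]
contact_force: [-0.0, -0.0, 0.5]
grip_width: 0.0361
grasp_force: 10.0
```

Request:
send_rows(motion=[[0.1,1,0,0,0,0,0.7],[0.1,1,0,0,0,0,0.7],[0.1,1,0,0,0,0,0.7],[0,0.8,0,0,0,0,0.7],[0,0.5,0,0,0,0,0.7],[0,0.3,0,0,0,0,0.7],[0,0,0,0,0,0,0.7],[0,0,0,0,0,0,0.7],[0,0,0,0,0,0,0.7],[0,0,0,0,0,0,0.7]])

```text
t: 18.68
tool_pos: [0.5337, -0.1991, 0.1302]
eef_rot: [-3.14, -0.0, 0.003]
contact_force: [0.3, 0.2, 0.1]
grip_width: 0.0365
grasp_force: 10.0
```

Request:
send_rows(motion=[[0.01,0.25,0.3,0,0,0,0.7],[0,0.2,0.6,0,0,0,0.7],[0,0,0.7,0,0,0,0.7],[0,0,0.5,0,0,0,0.7],[0,0,0.3,0,0,0,0.7],[0,0,0,0,0,0,0.7],[0,0,0,0,0,0,0.7],[0,0,0,0,0,0,0.7],[0,0,0,0,0,0,0.7],[0,0,0,0,0,0,0.7]])

```text
t: 19.52
tool_pos: [0.5342, -0.2125, 0.071]
eef_rot: [3.141, -0.002, 0.0]
contact_force: [0.7, -0.9, -0.5]
grip_width: 0.0362
grasp_force: 10.0
```

Run:
```python
from h import *
s=manip.get_state();print(s['tool_pos'],s['eef_rot'])
im=grab('wrist','w6.png')
cv2.imwrite('pics/w6c.png',cv2.resize(im[180:360,220:430,::-1],None,fx=3,fy=3))
```

```text
[ 0.53416559 -0.21250255  0.07099991] [ 3.14106680e+00 -1.60909294e-03  2.64227296e-04]
```

View pics/w6c.png

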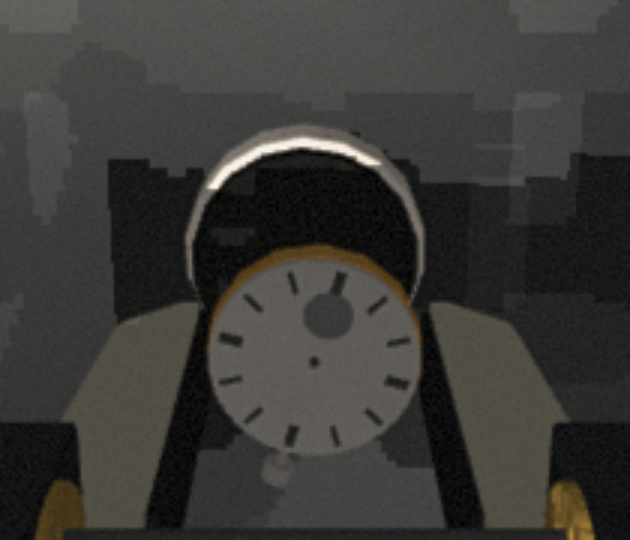

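The movement is held level, dial up, dial centre (324.7,299). The cushion lies behind it with its outline spanning u 282-362.

Run:
```python
from h import *
s=manip.get_state()
print('dial',wray(s,(324.7,299),.0755)); c=wray(s,(322,222),.016); print(c)
T=wcam(s)
# predicted outline for cushion centre guesses: far-top of ring and left/right
for cx,cy in [(.5335,-.2105),(.5345,-.210)]:
    print(cx,cy,'far rim mid',wproj(s,(cx+.027,cy,.016)),'L',wproj(s,(cx,cy+.027,.016)),'R',wproj(s,(cx,cy-.027,.016)),'padfar',wproj(s,(cx+.025,cy,.022)))
print('obs far rim top',(322,180+125/3),'L',220+187/3,'R',220+425/3,'padfar',180+148/3)
```

```text
dial [ 0.53476389 -0.21276465  0.0755    ]
[ 0.56075394 -0.21107238  0.016     ]
0.5335 -0.2105 far rim mid [321.11101245 222.38403181] L [280.5530663  261.96863569] R [361.74006363 262.07090438] padfar [321.035486   227.61878087]
0.5345 -0.21 far rim mid [320.33181063 220.86438072] L [279.75041182 260.54489607] R [361.0344952  260.64766638] padfar [320.23779575 226.06986515]
obs far rim top (322, 221.66666666666666) L 282.3333333333333 R 361.66666666666663 padfar 229.33333333333334
```

Request:
send_rows(motion=[[-0.03,-0.07,0.4,0,0,0,0.7],[0,0,0.5,0,0,0,0.7],[0,0,0.4,0,0,0,0.7],[0,0,0.2,0,0,0,0.7],[0,0,0.15,0,0,0,0.7],[0,0,0.1,0,0,0,0.7],[0,0,0,0,0,0,0.7],[0,0,0,0,0,0,0.7],[0,0,0,0,0,0,0.7],[0,0,0,0,0,0,0.7]])

```text
t: 20.4
tool_pos: [0.5332, -0.2107, 0.0269]
eef_rot: [3.141, -0.001, 0.0]
contact_force: [0.2, 0.4, 0.2]
grip_width: 0.0362
grasp_force: 10.0
```

Request:
send_rows(motion=[[0,0,0.05,0,0,0,0.7],[0,0,0.04,0,0,0,0.7],[0,0,0,0,0,0,0.7],[0,0,0,0,0,0,0.7],[0,0,0,0,0,0,0.58],[0,0,0,0,0,0,0.54],[0,0,0,0,0,0,0.5],[0,0,0,0,0,0,0.45],[0,0,0,0,0,0,0.42],[0,0,0,0,0,0,0.42]])

```text
t: 21.23
tool_pos: [0.5328, -0.2105, 0.0241]
eef_rot: [-3.141, 0.0, 0.0]
contact_force: [-0.7, 0.1, -0.3]
grip_width: 0.0537
grasp_force: 0.0
```

Request:
send_rows(motion=[[0,0,-0.3,0,0,0,0.42],[0,0,-0.6,0,0,0,0.42],[0,0,-1,0,0,0,0.42],[0,0,-1,0,0,0,0.42],[0,0,-1,0,0,0,0.42],[0,0,-1,0,0,0,0.42],[0,0,-0.5,0,0,0,0.42],[0,0,0,0,0,0,0.42],[0,0,0,0,0,0,0.42],[0,0,0,0,0,0,0.42]])

```text
t: 22.07
tool_pos: [0.532, -0.2102, 0.1583]
eef_rot: [-3.141, 0.002, 0.0]
contact_force: [-0.4, -0.1, -0.0]
grip_width: 0.0538
grasp_force: 0.0
```

Run:
```python
from h import *
s=manip.get_state();print(s['tool_pos'],s['eef_rot'])
im=grab('wrist','w7.png')
cv2.imwrite('pics/w7c.png',cv2.resize(im[180:290,270:390,::-1],None,fx=5,fy=5))
for p in [(.5335,-.2105,.022),(.5335,-.2105,.029)]:print((wproj(s,p)-[270,180])*5)
```

```text
[ 0.53196624 -0.21023128  0.15828586] [-3.14081164e+00  1.95708585e-03  2.52700141e-04]
[272.97611401 244.02557133]
[272.97759427 253.88687864]
```

View pics/w7c.png

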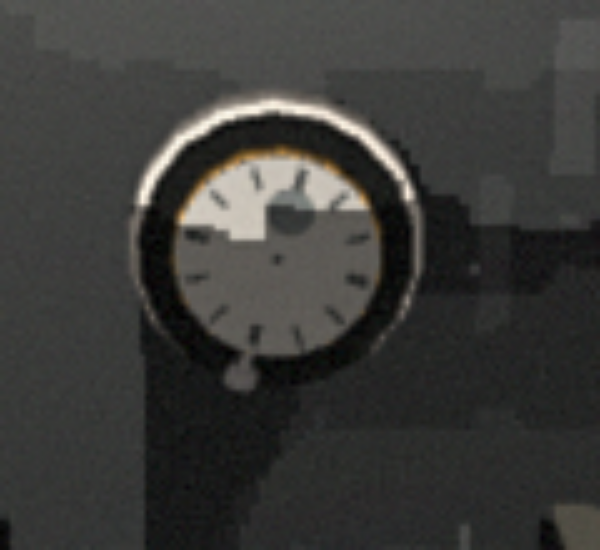

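Movement sits centred on the cushion: dial (277,259) in the crop, pad centre (276,249), and the 10 px difference is just parallax from its 7 mm height. Next is the dome.

Request:
send_rows(motion=[[-0.15,-0.5,0,0,0,0,0.5],[-0.15,-1,0,0,0,0,0.5],[-0.15,-1,0,0,0,0,0.5],[-0.15,-1,0,0,0,0,0.5],[-0.15,-1,0,0,0,0,0.5],[-0.15,-1,0,0,0,0,0.5],[-0.15,-1,0,0,0,0,0.5],[-0.15,-1,0,0,0,0,0.5],[-0.15,-1,0,0,0,0,0.5],[-0.15,-1,0,0,0,0,0.5]])

```text
t: 22.95
tool_pos: [0.4936, 0.0291, 0.1583]
eef_rot: [-3.141, 0.002, 0.001]
contact_force: [-0.3, 0.5, 0.6]
grip_width: 0.0466
grasp_force: 0.0
```

Request:
send_rows(motion=[[-0.1,-1,0,0,0,0,0.5],[-0.1,-0.9,0,0,0,0,0.5],[0,-0.5,0,0,0,0,0.5],[0,0,0,0,0,0,0.5],[0,0,0,0,0,0,0.5],[0,0,0,0,0,0,0.5],[0,0,0,0,0,0,0.5],[0,0,0,0,0,0,0.5],[0,0,0,0,0,0,0.5],[0,0,0,0,0,0,0.5]])

```text
t: 23.78
tool_pos: [0.4904, 0.0861, 0.1592]
eef_rot: [3.141, -0.0, -0.001]
contact_force: [0.5, 0.3, 0.5]
grip_width: 0.0466
grasp_force: 0.0
```

Run:
```python
from h import *
s=manip.get_state();print(s['tool_pos'],s['eef_rot'])
im=grab('wrist','w8.png')
cv2.imwrite('pics/w8c.png',im[100:360,190:520,::-1])
print('knobtop',wproj(s,(.4885,.0865,.072))-[190,100])
```

```text
[0.49039752 0.0861359  0.15920936] [ 3.14143360e+00 -6.63770523e-05 -1.21130507e-03]
knobtop [133.64706618 149.32736593]
```

View pics/w8c.png

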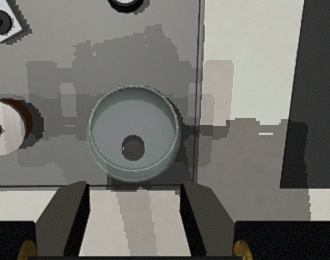

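The knob top is at crop (134,148), where predicted. I'll descend to grip it with the tips just above the dome's crown.

Request:
send_rows(motion=[[-0.05,0,0.5,0,0,0,0.5],[0,0,0.9,0,0,0,0.5],[0,0,0.9,0,0,0,0.5],[0,0,0.8,0,0,0,0.5],[0,0,0.5,0,0,0,0.5],[0,0,0.3,0,0,0,0.5],[0,0,0.2,0,0,0,0.5],[0,0,0,0,0,0,0.5],[0,0,0,0,0,0,0.5],[0,0,0,0,0,0,0.5]], squeeze=20)

```text
t: 24.67
tool_pos: [0.4898, 0.0871, 0.0575]
eef_rot: [-3.141, -0.002, 0.0]
contact_force: [-0.1, 0.5, 0.3]
grip_width: 0.0467
grasp_force: 0.0
```

Request:
send_rows(motion=[[0,0,0,0,0,0,0.65],[0,0,0,0,0,0,0.75],[0,0,0,0,0,0,0.9],[0,0,0,0,0,0,0.9],[0,0,0,0,0,0,0.9],[0,0,0,0,0,0,0.9],[0,0,0,0,0,0,0.9],[0,0,0,0,0,0,0.9],[0,0,0,0,0,0,0.9],[0,0,0,0,0,0,0.9]])

```text
t: 25.5
tool_pos: [0.4891, 0.0871, 0.0568]
eef_rot: [-3.141, -0.0, 0.0]
contact_force: [0.0, 0.8, 1.4]
grip_width: 0.0173
grasp_force: 20.0
```

Request:
send_rows(motion=[[0,0,-0.2,0,0,0,0.9],[0,0,-0.4,0,0,0,0.9],[0,0,-0.6,0,0,0,0.9],[0,0,-0.8,0,0,0,0.9],[0,0,-0.8,0,0,0,0.9],[0,0,-0.5,0,0,0,0.9],[0,0.2,-0.3,0,0,0,0.9],[0.1,0.4,0,0,0,0,0.9],[0.1,0.6,0,0,0,0,0.9],[0.1,0.8,0,0,0,0,0.9]])

```text
t: 26.33
tool_pos: [0.496, 0.0366, 0.1462]
eef_rot: [-3.141, 0.001, 0.002]
contact_force: [0.6, 0.5, -1.8]
grip_width: 0.0174
grasp_force: 20.0
```

Request:
send_rows(motion=[[0.15,0.9,0,0,0,0,0.9],[0.15,0.9,0,0,0,0,0.9],[0.15,0.9,0,0,0,0,0.9],[0.15,0.9,0,0,0,0,0.9],[0.15,0.9,0,0,0,0,0.9],[0.15,0.9,0,0,0,0,0.9],[0.15,0.9,0,0,0,0,0.9],[0.15,0.9,0,0,0,0,0.9],[0.15,0.9,0,0,0,0,0.9],[0.1,0.8,0,0,0,0,0.9]])

```text
t: 27.17
tool_pos: [0.5316, -0.1887, 0.1455]
eef_rot: [3.141, 0.003, -0.002]
contact_force: [0.1, -0.1, -1.6]
grip_width: 0.0173
grasp_force: 20.0
```

Request:
send_rows(motion=[[0,0.5,0,0,0,0,0.9],[0,0.3,0,0,0,0,0.9],[0,0.1,0,0,0,0,0.9],[0,0,0,0,0,0,0.9],[0,0,0,0,0,0,0.9],[0,0,0,0,0,0,0.9],[0,0,0,0,0,0,0.9],[0,0,0,0,0,0,0.9],[0,0,0,0,0,0,0.9],[0,0,0,0,0,0,0.9]])

```text
t: 28.0
tool_pos: [0.5329, -0.2077, 0.1467]
eef_rot: [-3.141, -0.0, 0.001]
contact_force: [-0.4, 1.0, -1.9]
grip_width: 0.0173
grasp_force: 20.0
```

Request:
send_rows(motion=[[0,0.12,0.2,0,0,0,0.9],[0,0,0.5,0,0,0,0.9],[0,0,0.7,0,0,0,0.9],[0,0,0.7,0,0,0,0.9],[0,0,0.6,0,0,0,0.9],[0,0,0.4,0,0,0,0.9],[0,0,0.3,0,0,0,0.9],[0,0,0.1,0,0,0,0.9],[0,0,0,0,0,0,0.9],[0,0,0,0,0,0,0.9]])

```text
t: 28.83
tool_pos: [0.5334, -0.2113, 0.0597]
eef_rot: [3.141, -0.001, 0.0]
contact_force: [0.0, -0.1, -1.7]
grip_width: 0.0174
grasp_force: 20.0
```

Request:
send_rows(motion=[[0,0,0.06,0,0,0,0.9],[0,0,0.06,0,0,0,0.9],[0,0,0.03,0,0,0,0.9],[0,0,0,0,0,0,0.9],[0,0,0,0,0,0,0.9],[0,0,0,0,0,0,0.9],[0,0,0,0,0,0,0.9],[0,0,0,0,0,0,0.9],[0,0,0,0,0,0,0.9],[0,0,0,0,0,0,0.9]])

```text
t: 29.67
tool_pos: [0.5331, -0.2111, 0.0558]
eef_rot: [3.142, -0.001, 0.0]
contact_force: [-0.5, -0.2, 2.4]
grip_width: 0.0171
grasp_force: 20.0
```

Request:
send_rows(motion=[[0,0,0,0,0,0,0.78],[0,0,0,0,0,0,0.72],[0,0,0,0,0,0,0.65],[0,0,0,0,0,0,0.55],[0,0,0,0,0,0,0.5],[0,0,-0.2,0,0,0,0.5],[0,0,-0.5,0,0,0,0.5],[0,0,-0.9,0,0,0,0.5],[0,0,-1,0,0,0,0.5],[0,0,-1,0,0,0,0.5]])

```text
t: 30.5
tool_pos: [0.5325, -0.211, 0.1464]
eef_rot: [-3.141, 0.001, 0.0]
contact_force: [0.8, -0.0, 0.4]
grip_width: 0.0464
grasp_force: 0.0
```

Request:
send_rows(motion=[[0.2,-0.5,-0.4,0,0,0,0.5],[0.25,-1,0,0,0,0,0.5],[0.25,-1,0,0,0,0,0.5],[0.25,-1,0,0,0,0,0.5],[0.25,-1,0,0,0,0,0.5],[0.25,-1,0,0,0,0,0.5],[0.25,-1,0,0,0,0,0.5],[0.25,-1,0,0,0,0,0.5],[0.25,-1,0,0,0,0,0.5],[0.25,-1,0,0,0,0,0.5]])

```text
t: 31.33
tool_pos: [0.5938, 0.0292, 0.1549]
eef_rot: [-3.141, 0.001, 0.001]
contact_force: [0.4, -0.6, 0.3]
grip_width: 0.0465
grasp_force: 0.0
```

Request:
send_rows(motion=[[0.25,-1,0,0,0,0,0.5],[0.2,-1,0,0,0,0,0.5],[0.1,-0.6,0,0,0,0,0.5],[0,0,0.5,0,0,0,0.5],[0,0,0.9,0,0,0,0.5],[0,0,0.6,0,0,0,0.5],[0,0,0,0,0,0,0.5],[0,0,0,0,0,0,0.5],[0,0,0,0,0,0,0.5],[0,0,0,0,0,0,0.5]])

```text
t: 32.17
tool_pos: [0.6087, 0.0915, 0.1067]
eef_rot: [-3.141, -0.002, -0.0]
contact_force: [-0.4, 0.2, 0.3]
grip_width: 0.0462
grasp_force: 0.0
```

Run:
```python
from h import *
s=manip.get_state();print(s['tool_pos'],s['eef_rot'])
im=grab('wrist','w9.png')
cv2.imwrite('pics/w9c.png',im[100:360,190:520,::-1])
print('lens',wproj(s,(.6072,.0918,.033))-[190,100])
```

```text
[0.60869099 0.09153237 0.10671216] [-3.14113000e+00 -2.42949779e-03 -8.39597587e-05]
lens [133.81358903 154.62989421]
```

View pics/w9c.png

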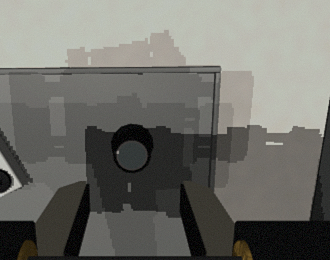

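The loupe's lens is at crop (132,155), within 1.5 mm of prediction. Descending.

Request:
send_rows(motion=[[-0.07,-0.06,0.5,0,0,0,0.5],[0,0,0.9,0,0,0,0.5],[0,0,0.9,0,0,0,0.5],[0,0,0.7,0,0,0,0.5],[0,0,0.4,0,0,0,0.5],[0,0,0.25,0,0,0,0.5],[0,0,0.1,0,0,0,0.5],[0,0,0,0,0,0,0.5],[0,0,0,0,0,0,0.5],[0,0,0,0,0,0,0.55]], squeeze=10)

```text
t: 33.05
tool_pos: [0.6069, 0.0931, 0.0128]
eef_rot: [-3.141, -0.002, 0.0]
contact_force: [0.6, -0.6, 0.7]
grip_width: 0.0435
grasp_force: 0.0
```

Request:
send_rows(motion=[[0,0,0,0,0,0,0.65],[0,0,0,0,0,0,0.75],[0,0,0,0,0,0,0.8],[0,0,0,0,0,0,0.8],[0,0,0,0,0,0,0.8],[0,0,0,0,0,0,0.8],[0,0,0,0,0,0,0.8],[0,0,0,0,0,0,0.8],[0,0,0,0,0,0,0.8],[0,0,0,0,0,0,0.8]])

```text
t: 33.88
tool_pos: [0.6063, 0.0931, 0.0122]
eef_rot: [-3.141, -0.001, 0.0]
contact_force: [-0.4, 0.2, 5.6]
grip_width: 0.0269
grasp_force: 11.0
```

Request:
send_rows(motion=[[0,0,-0.2,0,0,0,0.8],[0,0,-0.5,0,0,0,0.8],[0,0,-0.8,0,0,0,0.8],[-0.1,0.3,-0.8,0,0,0,0.8],[-0.3,0.7,-0.4,0,0,0,0.8],[-0.4,1,0,0,0,0,0.8],[-0.4,1,0,0,0,0,0.8],[-0.4,1,0,0,0,0,0.8],[-0.4,1,0,0,0,0,0.8],[-0.4,1,0,0,0,0,0.8]])

```text
t: 34.72
tool_pos: [0.5455, -0.0583, 0.0798]
eef_rot: [3.141, -0.0, 0.0]
contact_force: [0.1, -0.8, -0.9]
grip_width: 0.0271
grasp_force: 10.9
```

Request:
send_rows(motion=[[-0.3,1,0,0,0,0,0.8],[-0.17,0.8,0,0,0,0,0.8],[0,0.4,0,0,0,0,0.8],[0,0.1,0,0,0,0,0.8],[0,0,0,0,0,0,0.8],[0,0,0,0,0,0,0.8],[0,0,0,0,0,0,0.8],[0,0,0,0,0,0,0.8],[0,0,0,0,0,0,0.8],[0,0,0,0,0,0,0.8]])

```text
t: 35.55
tool_pos: [0.5345, -0.1137, 0.0791]
eef_rot: [-3.141, 0.0, 0.002]
contact_force: [0.2, 1.0, 0.3]
grip_width: 0.0271
grasp_force: 10.9
```

Request:
send_rows(motion=[[0,0.04,0.4,0,0,0,0.8],[0,0,0.7,0,0,0,0.8],[0,0,0.6,0,0,0,0.8],[0,0,0.4,0,0,0,0.8],[0,0,0.25,0,0,0,0.8],[0,0,0.15,0,0,0,0.8],[0,0,0.05,0,0,0,0.8],[0,0,0,0,0,0,0.8],[0,0,0,0,0,0,0.8],[0,0,0,0,0,0,0.8]])

```text
t: 36.38
tool_pos: [0.5349, -0.1157, 0.0161]
eef_rot: [3.141, -0.001, 0.0]
contact_force: [-0.8, 0.7, -1.3]
grip_width: 0.0271
grasp_force: 10.9
```

Request:
send_rows(motion=[[0,-0.04,0.08,0,0,0,0.8],[0,0,0.06,0,0,0,0.8],[0,0,0.03,0,0,0,0.8],[0,0,0.03,0,0,0,0.8],[0,0,0,0,0,0,0.8],[0,0,0,0,0,0,0.8],[0,0,0,0,0,0,0.8],[0,0,0,0,0,0,0.8],[0,0,0,0,0,0,0.8],[0,0,0,0,0,0,0.8]])

```text
t: 37.22
tool_pos: [0.5343, -0.1144, 0.0111]
eef_rot: [-3.141, -0.0, 0.0]
contact_force: [-0.8, -0.4, 5.2]
grip_width: 0.0269
grasp_force: 11.0
```

Request:
send_rows(motion=[[0,0,0,0,0,0,0.68],[0,0,0,0,0,0,0.64],[0,0,0,0,0,0,0.58],[0,0,0,0,0,0,0.52],[0,0,0,0,0,0,0.5],[0,0,-0.3,0,0,0,0.5],[0,0,-0.7,0,0,0,0.5],[0,0,-1,0,0,0,0.5],[0,0,-1,0,0,0,0.5],[0,0,-1,0,0,0,0.5]])

```text
t: 38.05
tool_pos: [0.5341, -0.1145, 0.1118]
eef_rot: [-3.141, 0.0, 0.0]
contact_force: [-0.7, 0.5, -0.8]
grip_width: 0.0461
grasp_force: 0.0
```

Request:
send_rows(motion=[[0.1,-0.5,-0.7,0,0,0,0.5],[0.2,-1,0,0,0,0,0.5],[0.2,-1,0,0,0,0,0.5],[0.2,-1,0,0,0,0,0.5],[0.2,-1,0,0,0,0,0.5],[0.2,-1,0,0,0,0,0.5],[0.2,-1,0,0,0,0,0.5],[0.25,-1,0,0,0,0,0.5],[0.25,-1,0,0,0,0,0.5],[0.25,-1,0,0,0,0,0.5]])

```text
t: 38.88
tool_pos: [0.5856, 0.1242, 0.1285]
eef_rot: [-3.142, -0.0, 0.0]
contact_force: [0.4, -0.5, -0.3]
grip_width: 0.0465
grasp_force: 0.0
```

Request:
send_rows(motion=[[0.25,-1,0,0,0,0,0.5],[0.25,-1,0,0,0,0,0.5],[0.25,-1,0,0,0,0,0.5],[0,-0.4,0,0,0,0,0.5],[0,0,0,0,0,-1,0.5],[0,0,0,0,0,-1,0.5],[0,0,0,0,0,-1,0.5],[0,0,0,0,0,-1,0.5],[0,0,0,0,0,-1,0.5],[0,0,0,0,0,-0.44,0.5]])

```text
t: 39.72
tool_pos: [0.6039, 0.2064, 0.1282]
eef_rot: [3.141, 0.001, 0.477]
contact_force: [-0.1, -0.3, 0.2]
grip_width: 0.0464
grasp_force: 0.0
```

Request:
send_rows(motion=[[0,0,0.5,0,0,0,0.5],[0,0,0.5,0,0,0,0.5],[0,0,0,0,0,0,0.5],[0,0,0,0,0,0,0.5],[0,0,0,0,0,0,0.5],[0,0,0,0,0,0,0.5],[0,0,0,0,0,0,0.5],[0,0,0,0,0,0,0.5],[0,0,0,0,0,0,0.5],[0,0,0,0,0,0,0.5]])

```text
t: 40.55
tool_pos: [0.6043, 0.208, 0.1032]
eef_rot: [3.142, -0.0, 0.475]
contact_force: [0.2, -0.9, -0.2]
grip_width: 0.0464
grasp_force: 0.0
```

Run:
```python
from h import *
s=manip.get_state();print(s['tool_pos'],s['eef_rot'])
im=grab('wrist','w10.png');g=im.max(2)
print(wproj(s,(.605,.208,.027)))
for th in (15,25,35):
  k=(g<th).astype(np.uint8);k[:120]=0;k[325:]=0;k[:,:250]=0;k[:,400:]=0
  n,l,st,c=cv2.connectedComponentsWithStats(k)
  print(th,[(c[i].round(1).tolist(),st[i,2:].tolist(),wray(s,c[i],.027).round(4).tolist()) for i in range(1,n) if st[i,4]>150])
cv2.imwrite('pics/w10c.png',im[100:360,190:520,::-1])
```

```text
[0.60433178 0.20803105 0.10316154] [ 3.14159133e+00 -3.33361947e-04  4.75031667e-01]
[325.00070711 250.67477397]
15 [([323.3, 257.4], [21, 13, 159], [0.5999, 0.2067, 0.027]), ([324.7, 280.3], [24, 24, 385], [0.5844, 0.1977, 0.027]), ([273.1, 308.6], [16, 40, 281], [0.546, 0.2219, 0.027]), ([375.3, 308.2], [16, 41, 266], [0.5818, 0.1531, 0.027])]
25 [([325.5, 222.1], [25, 25, 331], [0.624, 0.2174, 0.027]), ([324.8, 252.4], [26, 25, 419], [0.6038, 0.2076, 0.027]), ([324.6, 280.4], [24, 24, 469], [0.5844, 0.1977, 0.027]), ([273.0, 308.5], [17, 41, 387], [0.546, 0.2219, 0.027]), ([375.7, 308.5], [17, 41, 384], [0.5818, 0.1527, 0.027])]
35 [([325.1, 221.0], [25, 25, 496], [0.6245, 0.218, 0.027]), ([324.8, 251.8], [26, 25, 493], [0.6042, 0.2077, 0.027]), ([324.6, 280.4], [26, 26, 491], [0.5843, 0.1977, 0.027]), ([273.2, 308.4], [17, 41, 404], [0.5462, 0.2219, 0.027]), ([375.6, 308.0], [18, 41, 409], [0.5821, 0.1529, 0.027])]
```

View pics/w10c.png

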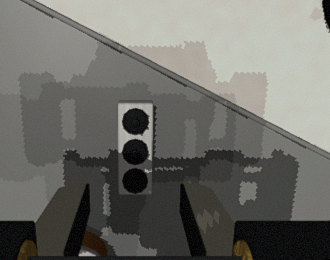

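The block is aligned with the tool, its cups in a column at u≈135 in the crop and its centre (0.6044,0.2078) under the TCP. Grip it.

Request:
send_rows(motion=[[0,0,0.5,0,0,0,0.5],[0,0,0.9,0,0,0,0.5],[0,0,0.9,0,0,0,0.5],[0,0,0.8,0,0,0,0.5],[0,0,0.4,0,0,0,0.5],[0,0,0.2,0,0,0,0.5],[0,0,0.1,0,0,0,0.5],[0,0,0,0,0,0,0.5],[0,0,0,0,0,0,0.5],[0,0,0,0,0,0,0.58]], squeeze=20)

```text
t: 41.43
tool_pos: [0.6052, 0.2083, 0.0092]
eef_rot: [3.141, -0.002, 0.475]
contact_force: [-0.6, -0.4, 0.1]
grip_width: 0.0433
grasp_force: 0.0
```

Request:
send_rows(motion=[[0,0,0,0,0,0,0.65],[0,0,0,0,0,0,0.75],[0,0,0,0,0,0,0.8],[0,0,0,0,0,0,0.8],[0,0,0,0,0,0,0.8],[0,0,0,0,0,0,0.8],[0,0,0,0,0,0,0.8],[0,0,0,0,0,0,0.8],[0,0,0,0,0,0,0.8],[0,0,0,0,0,0,0.8]])

```text
t: 42.27
tool_pos: [0.6046, 0.208, 0.0085]
eef_rot: [3.141, -0.001, 0.475]
contact_force: [-0.6, -1.4, 5.2]
grip_width: 0.0259
grasp_force: 20.0
```

Request:
send_rows(motion=[[0,0,-0.2,0,0,0,0.8],[0,0,-0.5,0,0,0,0.8],[0,0,-0.9,0,0,0,0.8],[0,0,-1,0,0,0,0.8],[0,0,-1,0,0,1,0.8],[0,0,-0.9,0,0,1,0.8],[0,0,-0.4,0,0,1,0.8],[0,0,-0.1,0,0,1,0.8],[0,0,0,0,0,1,0.8],[0,0,0,0,0,0.52,0.8]])

```text
t: 43.1
tool_pos: [0.604, 0.2082, 0.1339]
eef_rot: [-3.141, -0.0, -0.01]
contact_force: [-0.2, 0.1, -1.1]
grip_width: 0.0256
grasp_force: 20.0
```

Request:
send_rows(motion=[[-0.1,0.4,0,0,0,0,0.8],[-0.15,0.8,0,0,0,0,0.8],[-0.15,1,0,0,0,0,0.8],[-0.15,1,0,0,0,0,0.8],[-0.15,1,0,0,0,0,0.8],[-0.15,1,0,0,0,0,0.8],[-0.15,1,0,0,0,0,0.8],[-0.15,1,0,0,0,0,0.8],[-0.15,1,0,0,0,0,0.8],[-0.15,1,0,0,0,0,0.8]])

```text
t: 43.93
tool_pos: [0.5654, -0.0238, 0.1331]
eef_rot: [3.141, 0.001, -0.006]
contact_force: [0.2, 0.0, -2.4]
grip_width: 0.0255
grasp_force: 20.0
```

Request:
send_rows(motion=[[-0.15,1,0,0,0,0,0.8],[-0.15,1,0,0,0,0,0.8],[-0.15,1,0,0,0,0,0.8],[-0.15,1,0,0,0,0,0.8],[-0.15,1,0,0,0,0,0.8],[-0.15,1,0,0,0,0,0.8],[-0.15,1,0,0,0,0,0.8],[-0.15,1,0,0,0,0,0.8],[-0.15,1,0,0,0,0,0.8],[0,1,0,0,0,0,0.8]])

```text
t: 44.77
tool_pos: [0.5288, -0.2734, 0.1331]
eef_rot: [-3.141, 0.002, -0.006]
contact_force: [1.1, -0.6, -2.0]
grip_width: 0.0259
grasp_force: 20.0
```

Request:
send_rows(motion=[[0,0.8,0,0,0,0,0.8],[0,0.5,0,0,0,0,0.8],[0,0.1,0,0,0,0,0.8],[0,0,0,0,0,0,0.8],[0,0,0,0,0,0,0.8],[0,0,0,0,0,0,0.8],[0,0,0,0,0,0,0.8],[0,0,0,0,0,0,0.8],[0,0,0,0,0,0,0.8],[0,0,0,0,0,0,0.8]])

```text
t: 45.6
tool_pos: [0.5309, -0.3061, 0.133]
eef_rot: [-3.141, -0.0, -0.006]
contact_force: [0.4, 0.7, -1.3]
grip_width: 0.0253
grasp_force: 20.0
```

Request:
send_rows(motion=[[0.1,0,0.4,0,0,0,0.8],[0,0,0.8,0,0,0,0.8],[0,0,0.9,0,0,0,0.8],[0,0,0.9,0,0,0,0.8],[0,0,0.8,0,0,0,0.8],[0,0,0.5,0,0,0,0.8],[0,0,0.3,0,0,0,0.8],[0,0,0.2,0,0,0,0.8],[0,0,0,0,0,0,0.8],[0,0,0,0,0,0,0.8]])

```text
t: 46.43
tool_pos: [0.5339, -0.3069, 0.0135]
eef_rot: [3.141, -0.001, -0.007]
contact_force: [0.5, 0.2, -0.6]
grip_width: 0.0257
grasp_force: 20.0
```

Request:
send_rows(motion=[[0,0,0.1,0,0,0,0.8],[0,0,0.06,0,0,0,0.8],[0,0,0.05,0,0,0,0.8],[0,0,0.03,0,0,0,0.8],[0,0,0,0,0,0,0.8],[0,0,0,0,0,0,0.8],[0,0,0,0,0,0,0.8],[0,0,0,0,0,0,0.8],[0,0,0,0,0,0,0.8],[0,0,0,0,0,0,0.8]])

```text
t: 47.27
tool_pos: [0.5335, -0.3067, 0.0075]
eef_rot: [3.141, -0.001, -0.007]
contact_force: [-1.4, 0.5, 5.5]
grip_width: 0.0257
grasp_force: 20.0
```

Request:
send_rows(motion=[[0,0,0,0,0,0,0.68],[0,0,0,0,0,0,0.64],[0,0,0,0,0,0,0.58],[0,0,0,0,0,0,0.52],[0,0,0,0,0,0,0.5],[0,0,-0.3,0,0,0,0.5],[0,0,-0.7,0,0,0,0.5],[0,0,-1,0,0,0,0.5],[0,0,-1,0,0,0,0.5],[0,0,-1,0,0,0,0.5]])

```text
t: 48.1
tool_pos: [0.5332, -0.3065, 0.1084]
eef_rot: [-3.141, 0.0, -0.007]
contact_force: [0.2, -0.1, 0.6]
grip_width: 0.0465
grasp_force: 0.0
```

Request:
send_rows(motion=[[0,0,-1,0,0,0,0.5],[0,0,-1,0,0,0,0.5],[0,-0.5,-1,0,0,0,0.5],[0,-1,-0.5,0,0,0,0.5],[0,-1,0,0,0,0,0.5],[0,-1,0,0,0,0,0.5],[0,-0.4,0,0,0,0,0.5],[0,0,0,0,0,0,0.5],[0,0,0,0,0,0,0.5],[0,0,0,0,0,0,0.5]])

```text
t: 48.93
tool_pos: [0.5335, -0.2115, 0.1943]
eef_rot: [3.14, 0.0, -0.01]
contact_force: [-0.3, -1.1, 0.3]
grip_width: 0.0466
grasp_force: 0.0
```

Run:
```python
from h import *
s=manip.get_state();print(s['tool_pos'],s['eef_rot'],s['t'])
im=grab('wrist','w11.png');print('knob',wproj(s,(.5331,-.211,.071)),'loupe top',wproj(s,(.5345,-.1145,.032)),'oil',wproj(s,(.5335,-.3065,.026)))
cv2.imwrite('pics/w11c.png',cv2.resize(im[90:330,150:500,::-1],None,fx=2.2,fy=2.2))
```

```text
[ 0.5334993  -0.21148953  0.19432923] [ 3.13984120e+00  3.75620268e-04 -9.51350270e-03] 48.9333
knob [323.33439731 234.94775566] loupe top [222.5790197  223.82203083] oil [421.36467658 221.7454404 ]
```

View pics/w11c.png

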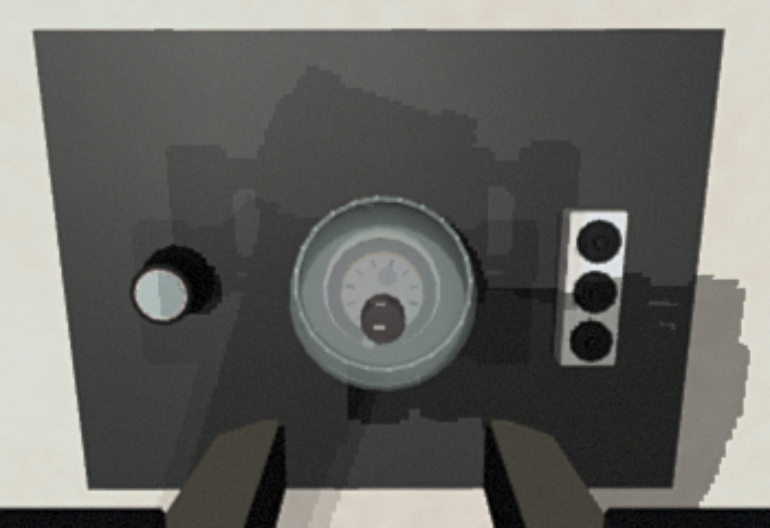

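Everything is as planned: knob (324,235), loupe top (223,224) and oil block (421,223) each fall within about a pixel of where they should be. The movement and cushion sit centred under the dome. Handing in.

```bash
python3 -c "
from rig import manip
print(manip.job_done())"
```

```text
the job is handed in; nothing more can be done
None
```

The mat is laid out as asked and handed in at about 49 s: cushion, movement and dome in the middle, loupe midway to the left, oil block midway to the right. The last wrist picture shows each within about 2 mm of its target. Nothing was dropped, and the jar, screwdriver stand and parts box were never handled.

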